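Make up two tank connectors

TASK

Make up the two tank connectors standing on the platform: over the spigot of the large one put the large rubber gasket first, then the square steel backing plate, then the large hex collar; over the spigot of the small one put the small rubber gasket, then the small hex collar. Every part must be threaded on its spigot and lie flat, the stack resting down on the flange, with everything let go. Do not tip or shove the glass jar of stir sticks.

Things in the scene. Friction and masses are not known exactly. Their poses are not given: they have to be found in the camera images.
- connector_large_seat (a point): the larger grey plastic tank connector fixed to the platform, standing flange down with its spigot pointing straight up. Round flange 84 mm across and 16 mm thick; the plain round spigot is 32 mm across and rises from the flange's top to 66 mm above the platform, its top 8 mm tapering by 6 mm in radius. It does not move. This point: on the spigot's axis at the height of the flange's top face (16 mm above the platform), where the stack begins; z up
- connector_small_seat (a point): the smaller grey plastic tank connector fixed to the platform, standing flange down with its spigot pointing straight up. Round flange 64 mm across and 16 mm thick; the plain round spigot is 20 mm across and rises from the flange's top to 56 mm above the platform, its top 8 mm tapering by 6 mm in radius. It does not move. This point: on the spigot's axis at the height of the flange's top face (16 mm above the platform), where the stack begins; z up
- gasket_large_mid (a point): large gasket: loose black rubber round ring (behaves as a stiff ring), 60 mm outside, 44 mm bore, 12 mm thick, lying flat on the platform. This point: centre of the bore, half-way up; z along the ring's axis (up)
- backing_plate_mid (a point): backing plate: loose dark steel square plate 62 x 62 mm, 10 mm thick, with a round 44 mm through hole in its middle, lying flat on the platform, about 150 g. This point: centre of the hole, half-way up; x and y are square to the plate's sides, z up
- collar_large_mid (a point): large hex collar: loose brass hexagonal ring, 58 mm across flats (67 mm across corners), 18 mm high, smooth unthreaded hexagonal bore 44 mm across flats, lying flat on the platform. This point: centre of the bore, half-way up; x is square to one pair of outer flats, the other flats follow every 60 degrees; z up
- gasket_small_mid (a point): small gasket: loose black rubber round ring (behaves as a stiff ring), 42 mm outside, 30 mm bore, 12 mm thick, lying flat on the platform. This point: centre of the bore, half-way up; z along the ring's axis (up)
- collar_small_mid (a point): small hex collar: loose brass hexagonal ring, 40 mm across flats (46 mm across corners), 18 mm high, smooth unthreaded hexagonal bore 30 mm across flats, lying flat on the platform. This point: centre of the bore, half-way up; x is square to one pair of outer flats, the other flats follow every 60 degrees; z up
- jar_mid (a point): bystander: glass jar 76 mm across and 100 mm high with wooden stir sticks in it up to 195 mm above the platform, at the left of the work area; to be left alone. This point: on its axis 50 mm above the platform. Other tools lying about the work area stay under 60 mm high

How it is judged:
By the outcome, as a careful person would: the job done as asked, in the order asked, and still so for the second after the job is handed in, with the robot touching nothing.
It also fails if it takes over 131 s, if anything falls off the work surface, if the arm or the gripper's body presses on something with over 40 N, if the wrist force passes 120 N, or if a joint passes its speed limit or range.

ROBOT

A 6-joint arm with a two-finger parallel gripper is mounted at the origin on the work surface. World frame = base frame: x ahead of the robot, y to its left, z up, the work surface at z = 0. Lengths are in m, angles in rad, forces in N, time in s.
With the tool pointing down it reaches from about 0.325 to 0.775 m from the base axis. Payload 5.5 kg.
Tool frame: the origin (TCP) lies between the finger pads; the fingertips stand 8 mm ahead of it and the grasp point (between the pads) lies 11 mm behind it (tcp_to_tips is the distance from the TCP to the fingertips, in m); z points along the fingers, y is the direction in which the jaws open and shut (so a half turn about z gives the same grasp; the last joint's range is limited). The gripper opens to 88 mm and grips with 3 to 60 N. Pads are 20 mm wide; open, the fingers measure 115 mm over their backs; the gripper's body (75 mm by 178 mm) begins 61 mm behind the grasp point.
Start: joints at [1.156, 0.091, 1.231, -0, 1.82, -0.057], TCP at [0.21, 0.562, 0.231] pointing down, gripper open.
Joint ranges: [-2.87, 2.87], [-0.86, 2.18], [0.17, 2.46], [-1.51, 4.65], [0.06, 2.69], [-2.65, 2.65]. Speed limits (rad/s): [2.57, 2.57, 3.01, 3.14, 3.14, 3.14].

INTERFACE

Orientations are given as a unit quaternion [w, x, y, z].
In Python, from bench import * gives the robot as it stands. Calls block until the motion is done:
- move_to(position, orientation): joint-space move of the TCP to a pose.
- move_l(position, speed=0.15, orientation=None): straight line of the TCP; orientation=None keeps the orientation; speed is the mean speed in m/s.
- movej(angles): joint-space move.
- gripper_open() and close(): open the fingers fully, or close them until they stop; the grip force is fixed at half the most.
- hold(seconds).
- inverse_kinematics(position, orientation): joint angles nearest the present ones, or None.
- state(): the state.
- get_image(name): name is "scene" or "top"; returns a dict with "frame" (384x512x3 uint8, blue, green, red), "depth" (384x512 float32, m along the optical axis (not along the pixel's ray), 0 where there is no reading), "camera_matrix" (3x3 intrinsics, pixels), "k1" (the pictures are not rectified: a ray, as slopes to the right and down, at radius r is drawn at 1 + k1 r^2 times it, then the intrinsics apply), "view" (4x4, takes a point from world to camera coordinates). Camera axes: x right, y up, looking along -z (the intrinsics and any distortion apply to the point x, -y, -z); pixel columns grow to the right and rows downward; lengths in m; the calibration is good to about 2 mm. A picture is of the moment at which its call begins.
A pose or a line that the arm cannot do raises IKError and nothing moves.
- job_done(): hands the job in, once; it reports no verdict.
The state is a dict: "time": time; "joint_pos": joint angles; "dq": joint speeds; "joint_torque": joint torques, N m; "ee_pos": TCP position; "ee_rot": TCP orientation; "ft_force": force on the tool from outside, world axes, zero at the start; "moment": the same for the moment, N m; "finger_gap": finger opening in m.
Only numpy, scipy, OpenCV 4.12 (cv2) and the standard library are available. Lean on these libraries where they do the work, as an engineer would, in place of code of your own. Each camera call takes 0.05 s, during which the arm holds its last target. There are 200 camera calls.

## Working session

There is one attempt and no reset: what is moved stays moved. The work goes in short steps, each a Python script; the robot and the scene stay as the last script left them, time stands still between calls to the robot, and variables do not carry over. Pictures are saved under pics/ and viewed, on a budget of 14 in all, crops included, one or two more only if the job needs it, and the job is handed in when it is done.

```bash
mkdir -p pics; ls
python3 - <<'E'
from bench import *
import cv2,numpy as np
for n in("scene","top"):
    d=get_image(n); cv2.imwrite(f"pics/{n}0.png",d["frame"]); np.savez(f"{n}0.npz",**d)
    print(n,d["camera_matrix"],d["k1"],d["view"])
print(state())
E
```

```text
pics
scene [[492.02784371   0.         253.0798628 ]
 [  0.         492.02784371 188.07919148]
 [  0.           0.           1.        ]] -0.16776244663069131 [[-0.65839612  0.75265894  0.00436614  0.29761067]
 [-0.40707506 -0.36096035  0.8390456   0.16645692]
 [ 0.63309118  0.55064702  0.54404358 -1.59313674]
 [ 0.          0.          0.          1.        ]]
top [[380.2140296    0.         257.10436244]
 [  0.         380.2140296  191.331436  ]
 [  0.           0.           1.        ]] 0.005449758905254379 [[-0.00695782 -0.99986693  0.01475536  0.04928231]
 [ 0.99685041 -0.0057696   0.07909465 -0.54458719]
 [-0.07899899  0.01525922  0.9967579  -1.146432  ]
 [ 0.          0.          0.          1.        ]]
{'time': 0.1, 'joint_pos': array([ 1.15634655e+00,  9.18083399e-02,  1.23177081e+00,  1.87022257e-05,
        1.81980872e+00, -5.66921197e-02]), 'dq': array([ 1.08363498e-04, -1.03853943e-03, -3.08048852e-03,  2.17750791e-05,
        1.03022992e-03,  6.51905634e-04]), 'joint_torque': array([ 1.96954796e-03, -4.47851908e+01, -4.07573283e+01,  7.00130244e-02,
        2.83215672e-02, -1.27931485e-04]), 'ee_pos': array([0.20999299, 0.56177907, 0.2296021 ]), 'ee_rot': array([-2.18313944e-04,  1.77924070e-01,  9.84043810e-01, -8.70699209e-04]), 'ft_force': array([-0.06917432,  0.14033037,  0.12548086]), 'moment': array([-0.00845701,  0.03066817,  0.02436018]), 'finger_gap': 0.0878857660577659}
```

View pics/top0.png

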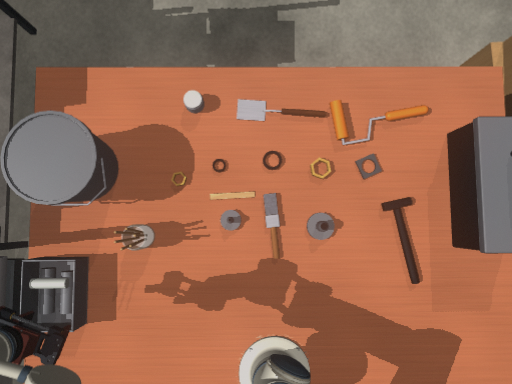

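View pics/scene0.png

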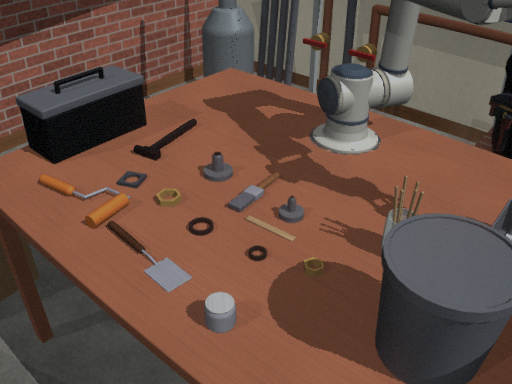

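The top view shows the small collar at (179,179), small gasket (219,165), large gasket (272,160), large collar (321,168) and plate (369,167). The small connector is at (231,219), the large one at (321,226), and the jar at (143,237). The scene view shows the same layout and a clear space around every part.

```bash
cat > vis.py <<'E'
import cv2,numpy as np
def rays(d,px):
    """pixels -> (camera centre, world ray dirs with unit optical depth)"""
    K=np.array(d["camera_matrix"]);k=float(d["k1"]);V=np.array(d["view"])
    u=cv2.undistortPoints(np.float64(px).reshape(-1,1,2),K,np.array([k,0,0,0.])).reshape(-1,2)
    c=np.c_[u[:,0],-u[:,1],-np.ones(len(u))]
    R=V[:3,:3]
    return -R.T@V[:3,3], c@R
def on_plane(d,px,z):
    o,r=rays(d,px); return o+r*((z-o[2])/r[:,2])[:,None]
def heightmap(d):
    h,w=d["depth"].shape; v,u=np.mgrid[:h,:w]
    o,r=rays(d,np.c_[u.ravel(),v.ravel()])
    P=o+r*d["depth"].reshape(-1,1); P[d["depth"].ravel()==0]=np.nan
    return P.reshape(h,w,3)
E
python3 - <<'E'
import numpy as np,cv2
from vis import *
d=dict(np.load("top0.npz"))
P=heightmap(d); Z=P[...,2]
print("table z",np.nanpercentile(Z[140:250,160:400],[5,25,50,75,95]))
rois=dict(gl=(272,160,.012),plate=(369,167,.010),cl=(321,168,.018),gs=(219,165,.012),cs=(179,179,.018),fl=(321,226,.016),fs=(231,219,.016),jar=(143,237,.1))
for n,(x,y,h) in rois.items():
    s=np.s_[y-18:y+19,x-18:x+19]; p=P[s].reshape(-1,3); m=(p[:,2]>h*.5)
    print(n,m.sum(),p[m].mean(0).round(4) if m.any() else '',np.nanmax(p[:,2]).round(3))
f=cv2.resize(d["frame"][135:245,160:400],None,fx=3.3,fy=3.3,interpolation=cv2.INTER_NEAREST)
hm=np.nan_to_num(np.clip(Z[135:245,160:400]/.03,0,1)*255).astype(np.uint8)
hm=cv2.cvtColor(cv2.resize(hm,None,fx=3.3,fy=3.3,interpolation=cv2.INTER_NEAREST),cv2.COLOR_GRAY2BGR)
cv2.imwrite("pics/crop1.png",np.vstack([f,hm])[:600]); print(f.shape)
E
```

```text
table z [-0.0041287  -0.00181707 -0.00015705  0.00178676  0.01605321]
gl 138 [ 0.6445 -0.0019  0.0113] 0.017
plate 259 [ 0.6252 -0.3031  0.0097] 0.016
cl 147 [ 0.6169 -0.152   0.0171] 0.023
gs 75 [0.6273 0.1642 0.0107] 0.017
cs 79 [0.586  0.2874 0.0166] 0.023
fl 584 [ 0.4378 -0.1469  0.0238] 0.072
fs 335 [0.4583 0.1272 0.0192] 0.062
jar 452 [0.4116 0.3866 0.0948] 0.189
(363, 792, 3)
```

View pics/crop1.png

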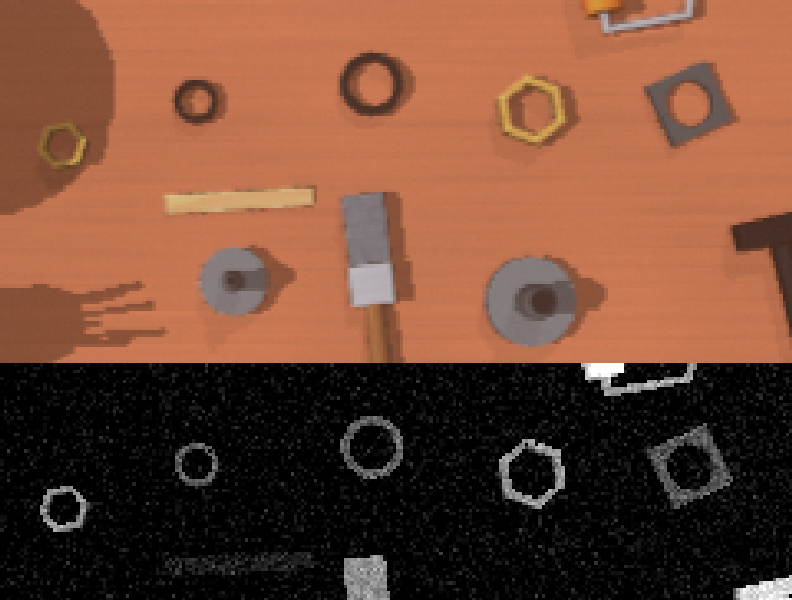

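```bash
cat >> vis.py <<'E'
PARTS=dict(gl=.012,plate=.010,cl=.018,gs=.012,cs=.018,fl=.016,fs=.016)
GUESS=dict(gl=(.6445,-.0019),plate=(.6252,-.3031),cl=(.6169,-.152),gs=(.6273,.1642),cs=(.586,.2874),fl=(.4378,-.1469),fs=(.4583,.1272))
def locate(d,P,n,guess=None,rad=.048):
    """outer outline from the depth mask, cast on the top plane: centre, area, outline points"""
    h=PARTS[n]; g=np.array(guess if guess is not None else GUESS[n])
    Zm=cv2.medianBlur(np.nan_to_num(P[...,2]).astype(np.float32),3) if n in('fl','fs','plate') else P[...,2]
    m=((Zm>h*.55)&(np.hypot(P[...,0]-g[0],P[...,1]-g[1])<rad)).astype(np.uint8)
    if n in('fl','fs'): m&=(P[...,2]<.024).astype(np.uint8)
    m=cv2.morphologyEx(m,cv2.MORPH_CLOSE,np.ones((3,3)))
    c=max(cv2.findContours(m,cv2.RETR_EXTERNAL,cv2.CHAIN_APPROX_NONE)[0],key=cv2.contourArea)
    q=on_plane(d,c.reshape(-1,2),h)[:,:2]
    hull=cv2.convexHull((q*1000).astype(np.float32))
    M=cv2.moments(hull); return np.array([M['m10'],M['m01']])/M['m00']/1000,hull.reshape(-1,2)/1000
def yaw(hull,c,k):
    v=hull-c
    f=cv2.minAreaRect((hull*1000).astype(np.float32))[2] if k==4 else None
    # densified outline: k-fold harmonic of radius; corners at phase/k, flats' normals half a step on
    p=np.vstack([np.linspace(a,b,40,endpoint=False) for a,b in zip(v,np.roll(v,-1,0))])
    t=np.arctan2(p[:,1],p[:,0]);o=np.argsort(t);tt=np.linspace(-np.pi,np.pi,720,endpoint=False)
    r=np.interp(tt,t[o],np.hypot(*p[o].T),period=2*np.pi)
    return np.degrees(np.angle((r*np.exp(1j*k*tt)).sum())/k)+180/k,f
E
python3 - <<'E'
import numpy as np
from vis import *
for v in("top","scene"):
    d=dict(np.load(v+"0.npz"));P=heightmap(d)
    for n in PARTS:
        c,h=locate(d,P,n); s=2*np.hypot(*(h-c).T)
        k={'plate':4,'cl':6,'cs':6}.get(n)
        print(v,n,c.round(4),"dia",s.min().round(3),s.max().round(3),yaw(h,c,k) if k else '')
E
```

```text
top gl [ 0.6437 -0.0019] dia 0.055 0.059 
top plate [ 0.6242 -0.3032] dia 0.061 0.081 (np.float64(25.352692790788588), 24.911367416381836)
top cl [ 0.6171 -0.1518] dia 0.059 0.068 (np.float64(38.15886360805221), None)
top gs [0.6283 0.1636] dia 0.037 0.042 
top cs [0.5861 0.2868] dia 0.04 0.046 (np.float64(11.555146060219222), None)
top fl [ 0.4377 -0.1487] dia 0.079 0.084 
top fs [0.4583 0.1276] dia 0.059 0.063 
scene gl [0.6473 0.0038] dia 0.058 0.07 
scene plate [ 0.6267 -0.2969] dia 0.065 0.091 (np.float64(25.49501380318054), 24.732919692993164)
scene cl [ 0.6228 -0.1426] dia 0.062 0.078 (np.float64(39.152556444860735), None)
scene gs [0.6305 0.1694] dia 0.04 0.047 
scene cs [0.5909 0.2925] dia 0.039 0.052 (np.float64(10.740077051475897), None)
scene fl [ 0.4425 -0.1392] dia 0.078 0.093 
scene fs [0.4637 0.1348] dia 0.059 0.072
```

The two cameras disagree by about 3–5 mm in y, even allowing for the visible side walls. I'll calibrate on the arm itself: squeeze the large gasket along y and then along x, so its position is known from kinematics, and look again.

```bash
cat > rob.py <<'E'
from bench import *
import numpy as np
def q(phi):
    "tool down, jaws along world angle phi (deg), kept within a quarter turn of 45"
    a=np.radians(phi+90)/2
    return [0,float(np.cos(a)),float(np.sin(a)),0]
def above(x,y,z,phi): move_to([float(x),float(y),z],q(phi))
def line(x,y,z,s=.15): move_l([float(x),float(y),float(z)],s)
def st(t=''):
    s=state(); print(t,"t",round(s["time"],1),"p",s["ee_pos"].round(4),"F",s["ft_force"].round(1),"gap",round(s["finger_gap"],4))
E
python3 - <<'E'
from rob import *
line(.21,.562,.32,.25)
x,y=.6445,0
above(x,y,.12,90); st()
line(x,y,.0115); st("down"); close(); st("closed"); gripper_open()
line(x,y,.05,.2); above(x,y,.05,0); line(x,y,.0115); close(); st("closed"); gripper_open()
line(x,y,.12,.3); above(.45,.0,.2,0); st()
import cv2
for n in("scene","top"):
    d=get_image(n); cv2.imwrite(f"pics/{n}1.png",d["frame"]); np.savez(f"{n}1.npz",**d)
from vis import *
for v in("top","scene"):
    for i in "01":
        d=dict(np.load(v+i+".npz"));P=heightmap(d)
        print(v,i,[(n,locate(d,P,n)[0].round(4)) for n in("gl","cl","gs")])
E
```

```text
t 3.2 p [0.6446 0.0009 0.1204] F [ 0.4 -0.2 -0.5] gap 0.0879
down t 4.1 p [6.45e-01 1.00e-04 1.22e-02] F [ 0.5 -1.4  0.7] gap 0.0875
closed t 4.7 p [ 0.6446 -0.      0.0118] F [ 0.1 -0.1  2.1] gap 0.0578
closed t 8.0 p [ 0.6446 -0.      0.0117] F [-0.5 -0.5  0.4] gap 0.0594
 t 10.0 p [ 0.4501 -0.      0.1986] F [ 0.8 -0.6  0.1] gap 0.0876
top 0 [('gl', array([ 0.6437, -0.0019])), ('cl', array([ 0.6171, -0.1518])), ('gs', array([0.6283, 0.1636]))]
top 1 [('gl', array([ 0.6437, -0.0021])), ('cl', array([ 0.6172, -0.1519])), ('gs', array([0.6279, 0.1639]))]
scene 0 [('gl', array([0.6473, 0.0038])), ('cl', array([ 0.6228, -0.1426])), ('gs', array([0.6305, 0.1694]))]
scene 1 [('gl', array([0.6473, 0.0034])), ('cl', array([ 0.6222, -0.1437])), ('gs', array([0.6308, 0.1694]))]
```

Top-camera bias is about (+0.9, +2.1) mm. I'll check the connector axes with their spigot tips.

Run:
```python
import numpy as np
from vis import *
for v in("top","scene"):
  for i in "01":
    d=dict(np.load(v+i+".npz"));P=heightmap(d)
    for n,H,R in(("fl",.066,.032),("fs",.056,.032)):
        g=np.array(GUESS[n]); m=(P[...,2]>H-.009)&(P[...,2]<H+.008)&(np.hypot(P[...,0]-g[0],P[...,1]-g[1])<R)
        p=P[m]; px=np.argwhere(m)[:,::-1]
        print(v,i,n,m.sum(),"mean3d",p.mean(0).round(4),"mid",((p.max(0)+p.min(0))/2).round(4),"rayplane",on_plane(d,px.mean(0)[None].astype(float),p[:,2].mean())[0].round(4))
        m=(abs(P[...,2]-.016)<.006)&(np.hypot(P[...,0]-g[0],P[...,1]-g[1])<.05); p=(P[m][:,:2]*1000).astype(np.float32)
        # edge of the flange top: enclosing circle of top-face points
        (c,r)=cv2.minEnclosingCircle(p); print("   flange circle",np.round(c,1),round(r,1))
```

```text
top 0 fl 87 mean3d [ 0.438  -0.1478  0.0639] mid [ 0.4379 -0.1479  0.0648] rayplane [ 0.438  -0.1478  0.0639]
   flange circle [ 437.8 -148.6] 42.0
top 0 fs 31 mean3d [0.4586 0.127  0.0524] mid [0.459  0.1274 0.055 ] rayplane [0.4586 0.127  0.0524]
   flange circle [458.3 127.5] 31.6<stdin>:9: RuntimeWarning: Mean of empty slice.
  ret = um.true_divide(
Traceback (most recent call last):
ValueError: zero-size array to reduction operation maximum which has no identity
```

```bash
cat >> rob.py <<'E'
SEAT=dict(l=(.4388,-.1462),s=(.4593,.1294))
def cycle(x,y,phi,seat,base,ztcp=.0115,fold=180):
    """pick at x,y with jaws along phi; put down with the part's bottom on height base"""
    above(x,y,.10,phi); line(x,y,ztcp,.2); close(); st("grip")
    line(x,y,.12,.25)
    sx,sy=SEAT[seat]; above(sx,sy,.12,phi); st("over")
    line(sx,sy,base+ztcp+.018,.12); st("threaded")
    line(sx,sy,base+ztcp+.001,.06); st("down")
    gripper_open(); line(sx,sy,.15,.25); st("clear")
E
python3 - <<'E'
from rob import *
cycle(.6446,0,0,'l',.016)
above(.45,0,.2,0)
import cv2
fs=[get_image(n)["frame"] for n in("scene","top")]
a=cv2.resize(fs[0][120:240,160:320],None,fx=4,fy=4); b=cv2.resize(fs[1][195:255,290:350],(480,480))
cv2.imwrite("pics/p2.png",cv2.resize(np.hstack([a,b]),None,fx=.7,fy=.7))
E
```

```text
grip t 12.2 p [ 0.6448 -0.      0.012 ] F [0.1 0.2 3.2] gap 0.0592
over t 13.8 p [ 0.4392 -0.1458  0.1194] F [0.2 0.4 0.1] gap 0.0596
threaded t 14.5 p [ 0.4393 -0.1462  0.0462] F [-0.  -0.1  0.3] gap 0.0595
down t 14.9 p [ 0.4385 -0.1461  0.0281] F [-0.1 -0.7 -0.7] gap 0.0595
clear t 16.2 p [ 0.4385 -0.1461  0.1487] F [-0.6 -0.1 -1.1] gap 0.0885
```

View pics/p2.png

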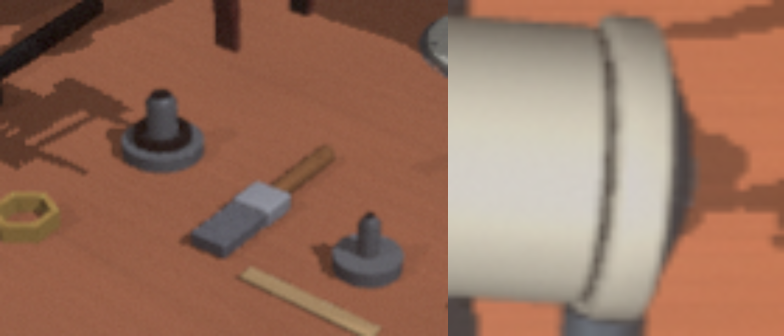

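The scene view shows the large gasket around the spigot, flat and centred on the flange (crop pixel about (162,133)). The arm hides the top view. Next is the plate.

```bash
cat > look.py <<'E'
from rob import *
import cv2
def look(name):
    fs=[get_image(n)["frame"] for n in("scene","top")]
    a=cv2.resize(fs[0][120:240,160:320],None,fx=3,fy=3); b=cv2.resize(fs[1][190:262,210:354],(720,360))[:,:320] if 0 else cv2.resize(fs[1][195:255,210:350],(420,180))
    b=cv2.copyMakeBorder(b,0,180,0,0,cv2.BORDER_CONSTANT)
    cv2.imwrite(f"pics/{name}.png",np.hstack([a,b])[:,:800])
E
python3 - <<'E'
from look import *
cycle(.6251,-.3011,-64.9,'l',.028)
above(.60,-.1,.2,-64.9); look("p3")
E
```

```text
grip t 19.5 p [ 0.6253 -0.3012  0.0119] F [0.  0.3 2.2] gap 0.0611
over t 21.0 p [ 0.439  -0.1464  0.1191] F [-0.2  0.3 -2. ] gap 0.0618
threaded t 21.7 p [ 0.4392 -0.1465  0.0579] F [-0.6 -0.3 -1.9] gap 0.0618
down t 22.1 p [ 0.4385 -0.1461  0.0402] F [ 0.2  0.2 -1.2] gap 0.0615
clear t 23.3 p [ 0.4386 -0.1461  0.1489] F [-0.   0.1 -1. ] gap 0.0878
```

View pics/p3.png

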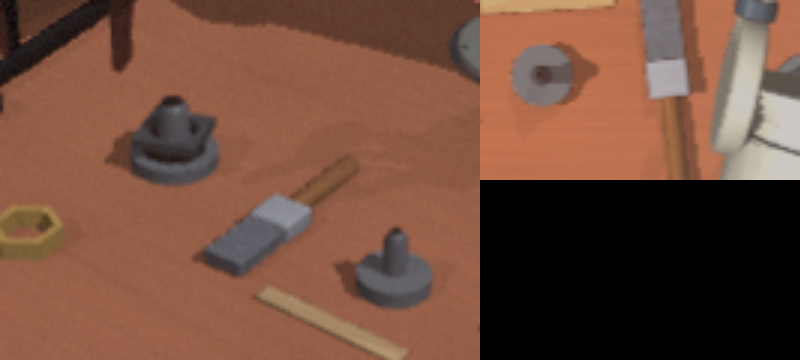

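The plate is threaded over the spigot at crop pixel (173,130). I'll check that it's flat using scene depth, then do the large collar.

```bash
cat >> look.py <<'E'
from vis import heightmap
def flat(seat,h,r0,r1):
    "scene-camera depth: plane through the points near height h around the axis"
    d=get_image("scene"); P=heightmap(d); s=SEAT[seat]
    D=P[...,:2]-s; r=np.hypot(D[...,0],D[...,1]); m=(r>r0)&(r<r1)&(abs(P[...,2]-h)<.006)
    A=np.c_[D[m],np.ones(m.sum())]; c,*_=np.linalg.lstsq(A,P[m][:,2],rcond=None)
    print("top at",c[2].round(4),"expected",h,"tilt deg",np.degrees(np.arctan(c[:2])).round(1),m.sum(),"centroid off",D[m].mean(0).round(4))
E
python3 - <<'E'
from look import *
flat('l',.038,.017,.042)
cycle(.618,-.1497,-81.8,'l',.038)
above(.6,.1,.2,-81.8); look("p4"); flat('l',.056,.017,.035)
E
```

```text
top at 0.0362 expected 0.038 tilt deg [-0.7 -0.2] 169 centroid off [0.0057 0.0089]
grip t 25.9 p [ 0.6182 -0.1499  0.0121] F [-0.6 -0.1  2.5] gap 0.0577
over t 27.2 p [ 0.4389 -0.1461  0.1188] F [-0.  -0.1 -0.9] gap 0.0579
threaded t 27.8 p [ 0.4392 -0.1462  0.0676] F [ 0.3  0.3 -1.4] gap 0.058
down t 28.2 p [ 0.4386 -0.1461  0.0501] F [ 0.3  0.1 -1.5] gap 0.0577
clear t 29.4 p [ 0.4389 -0.1462  0.1499] F [-0.1 -0.1 -0.2] gap 0.0883
top at 0.0543 expected 0.056 tilt deg [-1.1  0.5] 76 centroid off [ 0.015  -0.0009]
```

View pics/p4.png

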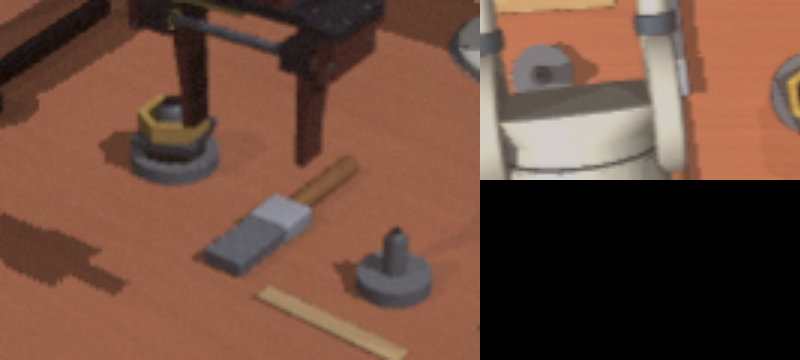

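The large stack is on: the collar sits on the plate at (173,120), partly behind the gripper, and its height is right for a flat stack. Next are the small parts.

Run:
```python
from look import *
cycle(.629,.1658,0,'s',.016)
above(.6,.05,.25,0); look("p5"); flat('s',.028,.011,.0215)
```

```text
grip t 33.3 p [0.629  0.1658 0.0115] F [-0.3 -0.3  0.5] gap 0.0414
over t 34.6 p [0.4594 0.1294 0.1189] F [ 0.   0.3 -0.6] gap 0.0408
threaded t 35.4 p [0.4599 0.1295 0.0461] F [-0.3  0.7 -0.2] gap 0.0411
down t 35.9 p [0.4589 0.1293 0.028 ] F [ 0.2  0.1 -0.4] gap 0.0416
clear t 37.3 p [0.459  0.1293 0.1487] F [ 0.7 -0.1 -0.1] gap 0.0877
top at 0.0259 expected 0.028 tilt deg [-0.   1.1] 67 centroid off [0.0039 0.0035]
```

View pics/p5.png

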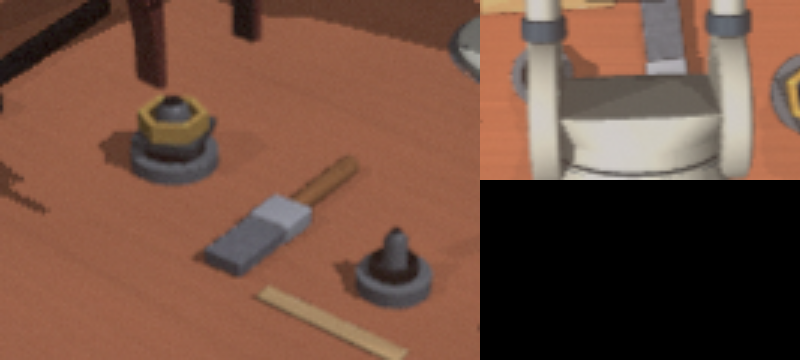

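The small gasket is threaded and flat at (395,268). Last is the small collar.

Run:
```python
from look import *
cycle(.587,.2889,11.3,'s',.028)
above(.6,0,.3,0); st(); look("p6"); flat('s',.046,.011,.023); flat('l',.056,.017,.035)
d=get_image("scene"); cv2.imwrite("pics/end.png",d["frame"])
P=heightmap(get_image("top"));P0=heightmap(dict(np.load("top0.npz")))
for Q in(P0,P):
    m=(np.hypot(Q[...,0]-.41,Q[...,1]-.387)<.06)&(Q[...,2]>.05); print("jar",Q[m].mean(0).round(4),m.sum())
```

```text
grip t 40.8 p [0.587  0.2889 0.0115] F [ 0.2  0.  -0.3] gap 0.0398
over t 42.2 p [0.4593 0.1297 0.119 ] F [ 0.2  1.1 -0.4] gap 0.0398
threaded t 42.9 p [0.4597 0.1297 0.0579] F [-0.4 -0.7 -0.2] gap 0.04
down t 43.3 p [0.459  0.1293 0.0402] F [ 0.1 -0.4  0.3] gap 0.0398
clear t 44.8 p [0.4591 0.1294 0.1489] F [-0.2 -0.1 -0.7] gap 0.0877
 t 45.7 p [5.995e-01 5.000e-04 2.978e-01] F [-0.6  0.8  0.4] gap 0.0878
top at 0.044 expected 0.046 tilt deg [-1.   0.1] 93 centroid off [0.0023 0.0042]
top at 0.0539 expected 0.056 tilt deg [-0.  -0.1] 126 centroid off [0.0033 0.0068]
jar [0.4114 0.3927 0.1031] 554
jar [0.4116 0.3923 0.1033] 550
```

View pics/p6.png

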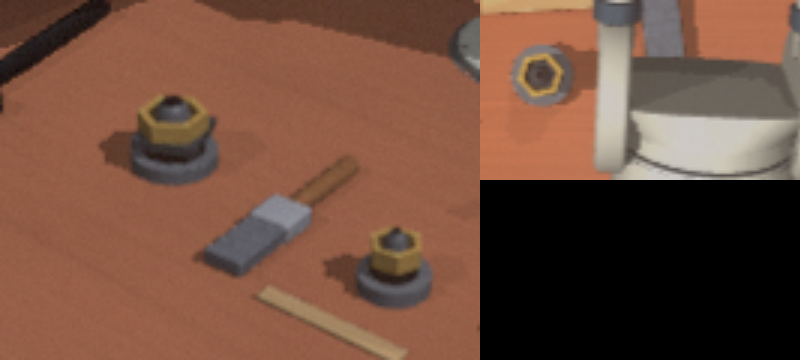

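View pics/end.png

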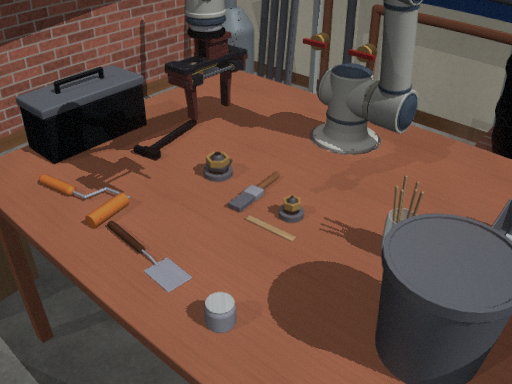

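Both stacks are complete, at (218,163) and (291,207) in the scene view. The jar hasn't moved, and the gripper is clear and open.

```bash
python3 -c "
from bench import *
job_done()"
```

```text
the job is handed in; nothing more can be done
```

Both connectors are made up and the job is handed in, at about 46 s on the robot clock against the 131 s limit. The large one has gasket, plate, then collar; the small one has gasket, then collar.

- **Calibration:** The two cameras disagreed by a few mm in y. I centred the large gasket with two squeezes, which showed the top camera reading about (0.9, 2.1) mm low in x and y. I corrected all pick and place positions by that.
- **Last checks:** Every part is threaded on its spigot and lies flat, with fitted tilts of about 1° or less. The gripper is open and clear, and the jar is within 0.5 mm of where it was. The wrist force readings, taken between moves, stayed under about 4 N.
- **Disagreements:** The scene camera read the stack tops about 2 mm low in every check (53.9 mm against 56 expected, and 44.0 against 46). That matches its 2 mm calibration error, and parts sitting badly would have read high. The arm hid the large stack from the top camera, so that one was confirmed in the scene view only.

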